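Lock a levelling foot's jam nut with the screw held by a parked key

TASK

Lock the setting of the levelling foot on the off-white bench rack: put the square key fully down over the square head of the foot's screw, with the long arm of its bar lying just in front of the rack's post so that the post stops the key, and the screw with it, from turning clockwise, and let go of the key. Then swing the jam nut's lever clockwise (seen from above) until the nut is firmly locked, about 0.9 N m, which is 9 N at the ball end of the lever, and never more than 1.5 N m. The screw's setting must not turn by more than 15 degrees meanwhile; leave the key standing on the screw, and do not shift the tape roll, the toy car or the toy box.

Things in the scene. Friction and masses are not known exactly. Their poses are not given: they have to be found in the camera images.
- rack: Low bench rack of off-white slotted angle, 240 deep, 420 long, 165 high, fixed, an open carton on it. Origin on the bench below the levelling screw's axis; in its frame the rack stands at x +5 to +245, y +45 to +465, z up. The front post nearest the screw is an angle 40 x 40: its front face (facing -x) is the plane x = +5 from y +45 to +85, from the bench to 165 high
- foot_bracket: Zinc-plated levelling bracket on the side of that post, fixed, same origin and axes as the rack. Its level tab (70 x 72, 12 thick) carries the screw at x = 0, y = 0; on it lies a spring lock washer, its top 48 above the bench. Its upright plate spans x -25 to +45 at y 39 to 45, 100 high
- screw_top (a point): Centre of the top of the levelling screw, an upright 20 thick threaded stud. Its square steel head is 22 across flats, 22 tall, top 98 above the bench, the uppermost 4 tapered to 17. Axes turn with the screw: x, y square to the flats, z up. It turns easily about z (0.1 N m): the jam nut drags it along unless held. At the start it stands 0.03 to 0.10 rad counter-clockwise of the rack's axes
- head_corner (a point): Point on one upright edge of the square head, 15.6 from the screw's axis; it moves 4.1 when the screw turns 15 degrees
- lock_nut: Jam nut (30 across flats, 14 tall, 40 flange) on the screw above the washer, one piece with a black round lever, 12 thick. Origin on the screw's axis at its underside, 48 above the bench; z up, x out along the lever. Clockwise from above tightens. Runs at 0.3 N m; meets the washer after 0.4 to 0.8 rad (not known), then torque rises by about 0.8 N m per rad; it stays where left, never lifts off
- lever_end (a point): Centre of the black ball (diameter 20) at the end of that lever, 105 out from the screw's axis and 70 above the bench; from 36 out the lever rises evenly from 56 to 70. At the start the lever points away from the rack, 27 to 75 degrees clockwise of the rack's x axis
- key_center (a point): Loose square key, 0.35 kg, standing on the bench on its socket end; point on its axis, half-way up (32.5; 65 tall). Lower 24: socket block 36 x 36; above it a shank 28 x 28, flats square to x and y: grip it across x, 45 to 50 up. A round bar, 10 thick, runs through the shank along y with its middle 50 up: long arm to y = +94, short arm to y = -33. z up
- key_socket (a point): Ceiling of the key's square socket, on its axis: the socket opens downward, 23.5 wide (square to x and y), 20 deep. It meets screw_top when the key is fully down; the key's lower end is then 78 above the bench and its bar 128
- bar_end (a point): Point near the end of the bar's long arm, 90 from the key's axis, at the bar's middle height
- tape_center (a point): Centre of a roll of brown packing tape lying flat, diameter 100, 48 high
- toy_car: Yellow die-cast toy car, 78 x 34 x 36, origin underneath its middle
- toy_box: Upright toy box, 60 x 110 x 90, origin underneath its middle

How it is judged (in metres and radians):
On the way, in this order (a step that is already met when the one before it is completed fails the run):
1. the key is fully down on the screw's head, its long arm in front of the post, and let go (distance between key_socket and screw_top below 0.004 m and angle between key_center's own z axis and vertical below 0.07 rad and y of bar_end in the frame of rack above 0.08 m and x of bar_end in the frame of rack above -0.035 m and contact force between the fingers and square_key below 0.3 N), for 0.3 s.
2. the jam nut is tightened: it clamps the bracket with more than 50 N (about 0.65 N m on the lever) (contact force between lock_nut and foot_bracket above 50 N), for 0.2 s.
At the end, for the whole second after the job is handed in: The jam nut stays locked, clamping the bracket with more than 50 N (reached with about 0.65 N m); the screw has turned by less than 15 degrees; the key rests upright on the screw's head, fully down within 4 mm, its long arm in front of the post (contact force between lock_nut and foot_bracket above 50 N and distance of head_corner from where it was at the start of the episode below 0.0041 m and distance between key_socket and screw_top below 0.004 m and angle between key_center's own z axis and vertical below 0.07 rad and y of bar_end in the frame of rack above 0.08 m and x of bar_end in the frame of rack above -0.035 m and linear speed of square_key below 0.02 m/s); the robot touches nothing.
It fails at once if the screw's setting is turned by more than 15 degrees (distance of head_corner from where it was at the start of the episode above 0.0041 m).
It fails at once if the nut is overtightened (clamping force above 230 N, more than 1.5 N m) (contact force between lock_nut and foot_bracket above 230 N).
It fails at once if the tape roll is shifted by more than 25 mm (distance of tape_center from where it was at the start of the episode above 0.025 m).
It fails at once if the toy car is shifted by more than 25 mm (distance of toy_car from where it was at the start of the episode above 0.025 m).
It fails at once if the toy box is shifted by more than 25 mm (distance of toy_box from where it was at the start of the episode above 0.025 m).
It also fails if it takes over 64 s, if anything falls off the work surface, if the arm or the gripper's body presses on something with over 40 N, if the wrist force passes 120 N, or if a joint passes its speed limit or range.

ROBOT

A 6-joint arm with a two-finger parallel gripper is mounted at the origin on the work surface. World frame = base frame: x ahead of the robot, y to its left, z up, the work surface at z = 0. Lengths are in m, angles in degrees, forces in N, time in s.
With the tool pointing down it reaches from about 0.375 to 0.975 m from the base axis. Payload 3.8 kg.
Tool frame: the origin (TCP) lies between the finger pads; the fingertips stand 25 mm ahead of it and the grasp point (between the pads) lies 6 mm ahead of it; z points along the fingers, y is the direction in which the jaws open and shut (so a half turn about z gives the same grasp; the last joint's range is limited). The gripper opens to 85 mm and grips with 20 to 120 N. Pads are 22 mm wide; open, the fingers measure 114 mm over their backs; the gripper's body (76 mm by 85 mm) begins 54 mm behind the grasp point. The pads swing forward as they close: fully open they stand 13 mm farther back than shut.
Start: joints at [61.484, 15.12, 91.902, -0, 72.978, -2.114], TCP at [0.3, 0.605, 0.256] pointing down, gripper open.
Joint ranges: [-150.88, 150.88], [-54.13, 125.18], [17.81, 147.31], [-75.09, 255.09], [0, 152.58], [-146.25, 146.25]. Speed limits (degrees/s): [147.25, 147.25, 180, 180, 180, 180].

INTERFACE

Orientations are given as a 3x3 rotation matrix whose columns are the frame's x, y, z axes.
In Python, from station import status, eyes, hand_in gives the robot as it stands.
- The arm moves only by the shell command python3 -m pendant 'ROWS'. ROWS is text: rows parted by semicolons, each of 7 numbers parted by spaces: the shift along the world's x, y, z in mm, then the turn, a rotation vector about the world's x, y, z in degrees, then the opening, from 0 (shut) to 1 (fully open). A call has 1 to 5 rows; each row is the pose to reach, as a shift and turn from the pose commanded when the call began; what a row does not reach only later rows make up. A row lasts 1/10 s, in which the tool goes at most 50 mm and 8.59 degrees, less where a joint would pass 70% of its speed; a pose out of reach is approached as far as the arm can. A call with a gripper value outside its range is refused whole. The fingers move at their own pace and stop on an object; the grip force is fixed at half the most. Time passes only in rows, so rows that repeat a pose let the fingers close. It gives the time, the measured TCP pose, the force and the opening at its end, in the units of the state.
- status.observe(): the state, without advancing time (a new reading comes with each control period).
- eyes.capture(name): name is "side" or "top"; returns a dict with "color" (384x512x3 uint8, red, green, blue), "range_z" (384x512 float32, m along the optical axis (not along the pixel's ray), 0 where there is no reading), "intrinsics" (3x3 intrinsics, pixels), "D" ([k1, k2, p1, p2, k3] as OpenCV has them; the pictures are not rectified), "view" (4x4, takes a point from world to camera coordinates). Camera axes: x right, y down, z forward; pixel columns grow to the right and rows downward; lengths in m; the calibration is good to about 2 mm. A picture is of the moment at which its call begins.
- hand_in(): hands the job in, once; it reports no verdict.
The state is a dict: "t": time; "joint_positions": joint angles; "joint_vel": joint speeds; "joint_efforts": joint torques, N m; "tcp_pos": TCP position; "tcp_rot": TCP orientation; "contact_force": force on the tool from outside, world axes, zero at the start; "moment": the same for the moment, N m; "opening": finger opening in m.
Only numpy, scipy, OpenCV 4.12 (cv2) and the standard library are available. Lean on these libraries where they do the work, as an engineer would, in place of code of your own. Each camera call takes 0.05 s, during which the arm holds its last target.

## Working session

There is one attempt and no reset: what is moved stays moved. The work goes in short steps, Python scripts to look and compute and a shell command to move; the robot and the scene stay as the last step left them, time stands still between calls to the robot, and variables do not carry over. Pictures are saved under pics/ and viewed, and the job is handed in when it is done.

```bash
ls; mkdir -p pics; python3 - <<'E'
from station import status, eyes
import cv2,pickle
s=status.observe(); print({k:s[k] for k in ['t','tcp_pos','tcp_rot','contact_force','opening']})
d={}
for n in ['side','top']:
    c=eyes.capture(n); d[n]=c; print(n,c['intrinsics'],c['D'],c['view'])
    cv2.imwrite(f'pics/{n}0.png',cv2.cvtColor(c['color'],cv2.COLOR_RGB2BGR))
pickle.dump(d,open('cap0.pkl','wb'))
E
```

```text
pics
{'t': 0.0, 'tcp_pos': array([0.29984833, 0.60401043, 0.25500618]), 'tcp_rot': array([[-8.95706731e-01,  4.44644148e-01, -1.01711288e-03],
       [ 4.44645305e-01,  8.95704756e-01, -1.88230613e-03],
       [ 7.40764379e-05, -2.13824874e-03, -9.99997711e-01]]), 'contact_force': array([-0.28384382, -0.20574131,  0.63810929]), 'opening': 0.08530430320437657}
side [[396.67476203   0.         263.11847745]
 [  0.         396.67476203 194.25974641]
 [  0.           0.           1.        ]] [-0.13196617  0.          0.          0.          0.        ] [[ 0.93895275 -0.34388041 -0.01067724 -0.52982553]
 [-0.1764247  -0.45461383 -0.873041    0.16349864]
 [ 0.29536767  0.82162797 -0.48752991  1.01341743]
 [ 0.          0.          0.          1.        ]]
top [[392.19088602   0.         263.51579033]
 [  0.         392.19088602 193.54401566]
 [  0.           0.           1.        ]] [-0.08181048  0.          0.          0.          0.        ] [[-0.01568305 -0.99987428  0.00233897 -0.06719261]
 [-0.97313873  0.01472626 -0.229748    0.54535206]
 [ 0.22968467 -0.00587929 -0.97324734  1.08107302]
 [ 0.          0.          0.          1.        ]]
```

View pics/side0.png

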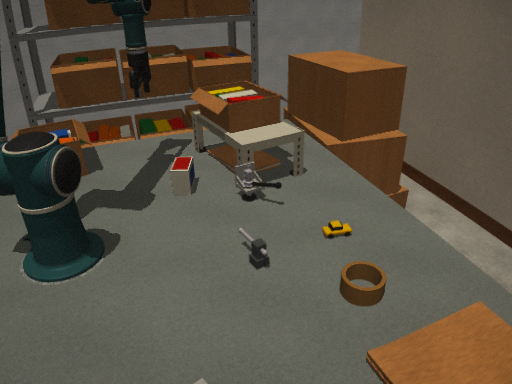

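View pics/top0.png

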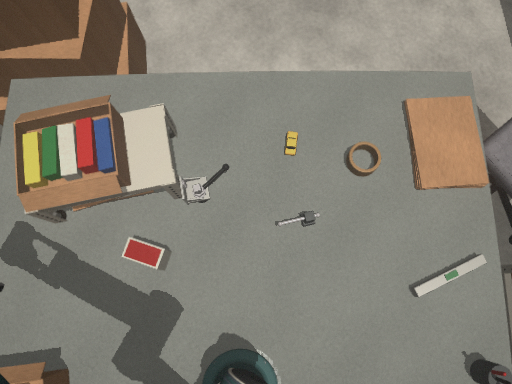

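The side view shows the rack near (245,140), the screw and black lever near (248,185), and the key near (258,250). In the top view the bracket is at (197,190), the lever ball at (226,167), the key at (308,218), the toy box at (144,252), the car at (291,143) and the tape at (364,158).

```bash
cat > h.py <<'E'
import numpy as np,cv2
def ray(c,uv):
    K,D,V=c['intrinsics'],np.array(c['D']),c['view']
    p=cv2.undistortPoints(np.array(uv,float).reshape(-1,1,2),K,D).reshape(-1,2)
    R,t=V[:3,:3],V[:3,3]
    return -R.T@t, np.c_[p,np.ones(len(p))]@R
def onz(c,uv,z):
    o,d=ray(c,uv); return o+d*((z-o[2])/d[:,2])[:,None]
def cloud(c,box=None):
    z=c['range_z'];v,u=np.nonzero(z>0)
    if box: 
        m=(u>=box[0])&(u<box[2])&(v>=box[1])&(v<box[3]);u,v=u[m],v[m]
    o,d=ray(c,np.c_[u,v]); return o+d*z[v,u][:,None],u,v
def proj(c,P):
    V=c['view']; return cv2.projectPoints(np.array(P,float).reshape(-1,1,3),cv2.Rodrigues(V[:3,:3])[0],V[:3,3],c['intrinsics'],np.array(c['D']))[0].reshape(-1,2)
def tri(cs,uvs):
    A=np.zeros((3,3));b=np.zeros(3);L=[]
    for c,uv in zip(cs,uvs):
        o,d=ray(c,[uv]);d=d[0]/np.linalg.norm(d[0]);M=np.eye(3)-np.outer(d,d);A+=M;b+=M@o
    return np.linalg.solve(A,b)
def crop(c,box,k,name):
    im=cv2.cvtColor(c['color'],cv2.COLOR_RGB2BGR)[box[1]:box[3],box[0]:box[2]]
    im=cv2.resize(im,None,fx=k,fy=k,interpolation=cv2.INTER_NEAREST);cv2.imwrite(name,im)
E
python3 - <<'E'
import pickle,numpy as np
from h import *
d=pickle.load(open('cap0.pkl','rb'))
A=cv2.cvtColor
def cr(n,b,k): 
    im=cv2.cvtColor(d[n]['color'],cv2.COLOR_RGB2BGR)[b[1]:b[3],b[0]:b[2]]
    return cv2.resize(im,None,fx=k,fy=k,interpolation=cv2.INTER_NEAREST)
t=np.hstack([cr('top',(160,150,240,215),5),cr('top',(265,190,345,255),5)])
s=np.hstack([cr('side',(225,155,305,210),5),cr('side',(220,220,300,275),5)])
cv2.imwrite('pics/z0.png',np.vstack([t,s]))
for n,b in [('top',(170,150,240,215)),('top',(265,200,330,235))]:
    P,u,v=cloud(d[n],b)
    m=P[:,2]>0.02
    print(n,np.histogram(P[m,2],bins=np.arange(0.02,0.2,.01)))
E
```

```text
top (array([ 10,  36, 295, 109, 151,  85,  48, 122,  40,  18,  19,  29,  21,
        34,  89,   0,   0]), array([0.02, 0.03, 0.04, 0.05, 0.06, 0.07, 0.08, 0.09, 0.1 , 0.11, 0.12,
       0.13, 0.14, 0.15, 0.16, 0.17, 0.18, 0.19]))
top (array([ 36,   7,  13, 119,  90,   1,   0,   0,   0,   0,   0,   0,   0,
         0,   0,   0,   0]), array([0.02, 0.03, 0.04, 0.05, 0.06, 0.07, 0.08, 0.09, 0.1 , 0.11, 0.12,
       0.13, 0.14, 0.15, 0.16, 0.17, 0.18, 0.19]))
```

View pics/z0.png

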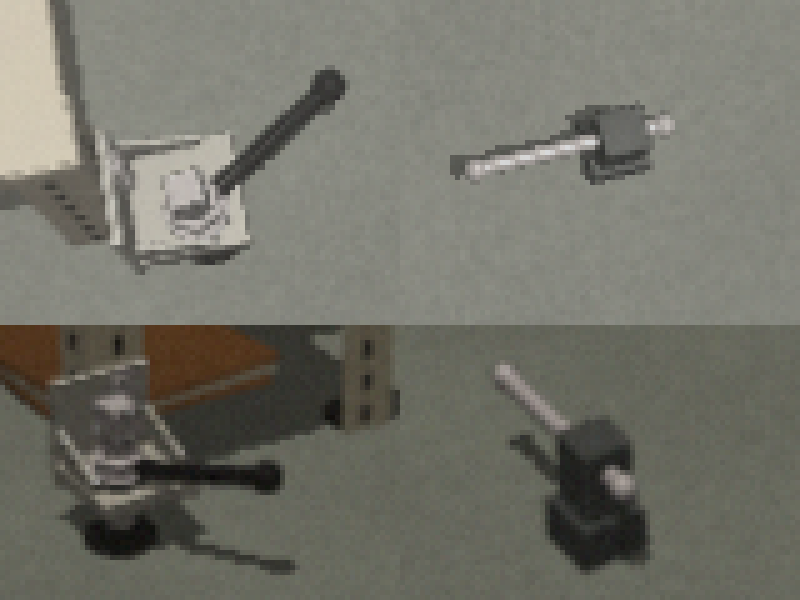

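```bash
python3 - <<'E'
import pickle,numpy as np
from h import *
d=pickle.load(open('cap0.pkl','rb'))
c=d['top']; hsv=cv2.cvtColor(c['color'],cv2.COLOR_RGB2HSV); g=cv2.cvtColor(c['color'],cv2.COLOR_RGB2GRAY)
# rack top plane points
P,u,v=cloud(c,(0,60,200,230))
m=(abs(P[:,2]-.165)<.004); Q=P[m]; print('rack top',len(Q),Q[:,2].mean())
# max over y bins: front edge (min x) and right edge (min y)
I=np.zeros(c['range_z'].shape,np.uint8); I[v[m],u[m]]=255
cs,_=cv2.findContours(I,cv2.RETR_EXTERNAL,cv2.CHAIN_APPROX_NONE)
cs=max(cs,key=cv2.contourArea); print('bbox',cv2.boundingRect(cs))
W=onz(c,cs[:,0,:],.165)
# right edge
pts=[];
uu=I.nonzero()
for r in range(112,185):
    k=np.nonzero(I[r])[0]
    if len(k): pts.append((k.max()+.5,r))
W=onz(c,pts,.165);
def fit(W):
    for i in range(4):
        l=cv2.fitLine(W[:,:2].astype(np.float32),cv2.DIST_HUBER,0,1e-6,1e-6).ravel()
        n=np.array([-l[1],l[0]]); r=(W[:,:2]-l[2:])@n; W=W[abs(r)<max(.003,2*r.std())]
    return l,r.std(),len(W)
l,s,n=fit(W);print('right edge',l,s,n,'x-axis yaw',np.degrees(np.arctan2(l[1]*np.sign(l[0]),abs(l[0]))))
pts=[]
for q in range(30,175):
    k=np.nonzero(I[:,q])[0]
    if len(k): pts.append((q,k.max()+.5))
W=onz(c,pts,.165);l2,s,n=fit(W[len(W)//2:]);print('front edge',l2,s,n,'yaw',np.degrees(np.arctan2(-l2[0]*np.sign(l2[1]),abs(l2[1]))))
A=np.array([[l[0],-l2[0]],[l[1],-l2[1]]]);t=np.linalg.solve(A,l2[2:]-l[2:]);print('corner (5,45)',l[2:]+t[0]*l[:2])
# tab plane z ~.048-12..: bracket
for b,lo,hi,nm in [((175,165,215,210),.092,.1,'head'),((175,165,215,210),.036,.05,'tab'),((290,200,330,235),.06,.07,'keytop'),((265,200,300,235),.045,.06,'bar L'),((215,155,235,180),.06,.085,'ball')]:
    P,u,v=cloud(c,b); k=(P[:,2]>lo)&(P[:,2]<hi)
    P=P[k]; print(nm,len(P),P.mean(0),P.min(0),P.max(0),'med',np.median(P,0))
    if len(P)>5:
        r=cv2.minAreaRect((P[:,:2]*1000).astype(np.float32)); print('   ',r)
E
```

```text
rack top 2723 0.16315381762994452
bbox (119, 103, 57, 90)
right edge [0.9809231  0.19439615 0.6362255  0.17802487] 0.0013476394754292505 63 x-axis yaw 11.20945
front edge [ 0.15162197 -0.98843855  0.53913516  0.25051868] 0.0013566094182534834 42 yaw 8.720934
corner (5,45) [0.5527917  0.16149023]
head 105 [0.55917327 0.1378019  0.09715087] [0.5263841  0.10234238 0.09215776] [0.5910192  0.1769701  0.09994758] med [0.55866855 0.14982585 0.09722417]
    ((551.8630981445312, 141.82684326171875), (76.10871887207031, 56.847530364990234), 71.23161315917969)
tab 315 [0.56675814 0.1268336  0.0437686 ] [0.52456215 0.08626084 0.03605769] [0.60626051 0.18819452 0.04998648] med [0.56630314 0.13154106 0.04377837]
    ((562.5614013671875, 139.97463989257812), (69.98326873779297, 100.0100326538086), 11.24691104888916)
keytop 89 [ 0.47648221 -0.20586162  0.06434633] [ 0.4611171  -0.22031575  0.06056831] [ 0.49067449 -0.19108048  0.06967406] med [ 0.47594283 -0.20584865  0.06407826]
    ((476.551025390625, -206.25856018066406), (27.415451049804688, 28.12383270263672), 12.908219337463379)
bar L 79 [ 0.46287883 -0.14560711  0.05347384] [ 0.45239144 -0.17770493  0.04746094] [ 0.47500596 -0.11613685  0.057733  ] med [ 0.46336293 -0.14529402  0.05352886]
    ((463.03009033203125, -147.2030792236328), (12.252706527709961, 64.38167572021484), 10.66102409362793)
ball 84 [0.61410085 0.04677011 0.07304578] [0.59340076 0.02729501 0.06110247] [0.6322047  0.0666985  0.08266863] med [0.61526484 0.04561031 0.07248628]
    ((612.19580078125, 47.764427185058594), (16.381977081298828, 53.339698791503906), 43.31758117675781)
```

```bash
python3 - <<'E'
import pickle,numpy as np
from h import *
d=pickle.load(open('cap0.pkl','rb'))
def cr(n,b,k): 
    im=cv2.cvtColor(d[n]['color'],cv2.COLOR_RGB2BGR)[b[1]:b[3],b[0]:b[2]]
    return cv2.resize(im,None,fx=k,fy=k,interpolation=cv2.INTER_CUBIC)
bt=(175,165,215,215);bs=(230,155,270,205)
im=np.hstack([cr('top',bt,10),cr('side',bs,10)])
cv2.imwrite('pics/z1.png',im)
print(proj(d['top'],[.5566,.1164,.098]),proj(d['side'],[.5566,.1164,.098]))
# depth on head in top view
P,u,v=cloud(d['top'],(190,178,206,195))
k=(P[:,2]>.092)&(P[:,2]<.102);print(np.c_[u,v][k].min(0),np.c_[u,v][k].max(0),P[k].mean(0),k.sum(),np.percentile(P[k],[5,95],axis=0))
z=d['top']['range_z'][176:200,186:210];H=P[:,2]
M=np.zeros((17,16)); M[v-178,u-190]=P[:,2]*1000; print(M.astype(int))
E
```

```text
[[195.99009542 187.53310854]] [[247.50432961 170.59379786]]
[192 183] [201 191] [0.55708703 0.11565752 0.09694917] 57 [[0.54741046 0.10506276 0.09418484]
 [0.56732137 0.12541096 0.10051338]]
[[ 63  61  62  54  58  55  54  54  51  49  47  43  41  46  45  43]
 [ 55  54  48   0  48  44  45  41  41  45  44  49  45  42  45  46]
 [ 46  44  47  46  42  41  44  38  46  46  41  41  48  43  39  42]
 [ 40  46  45  43  45  41  44  46  44  44  44  45  45  34  46  41]
 [ 39  45  44  42  44  43  41  42  43  39  47  44  45  42  42  41]
 [ 42  42  48  48  42  42  41  42  44  95  43  43  45  43  42  59]
 [ 44  42  41  46  42  38  95  97  94  96  43  39  45  47  58  64]
 [ 46  41  96  96  97 100  98  96  99  97  82  52  47  60  67  63]
 [ 47  44  94  97  96  97  97  95  97  96  89  62  61  62  62  59]
 [ 42  44  44  94  98 100  98  94  98  95  97  59  65  60  60  59]
 [ 44  42  44  97  96 101  95  99 103  97  97  79  64  58  57  43]
 [ 46  47  47  95  96  97  94 100 100  99  95  86  58  61  52  49]
 [ 45  43  47  95  97  97  99  95  96  94  98  95  63  61  54  53]
 [ 39  44  42  51  95  95  94  93  89  91  88  85  63  63  51  55]
 [ 44  48  44  55  91  91  85  87  81  79  78  62  65  63  51  54]
 [ 46  45  43  50  59  81  73  69  65  66   0  59  63  56  48  54]
 [ 51  48  42  52  64  63  61  65  60  63  62  63  58  52  52  47]]
```

View pics/z1.png

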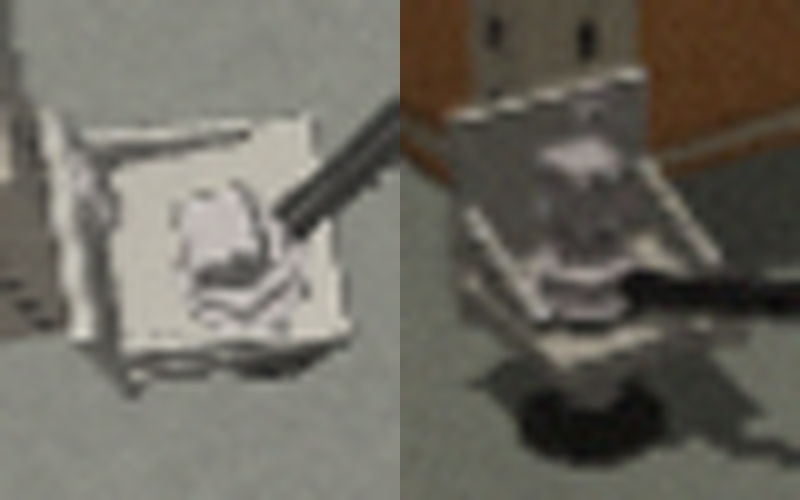

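```bash
python3 - <<'E'
import pickle,numpy as np
from h import *
d=pickle.load(open('cap0.pkl','rb'))
print(proj(d['side'],[.4765,-.206,.065]),proj(d['top'],[.4765,-.206,.065]))
# key bar ends by bright mask
for n,b in [('top',(270,205,325,230)),('side',(230,220,280,275))]:
    c=d[n];g=cv2.cvtColor(c['color'],cv2.COLOR_RGB2GRAY)[b[1]:b[3],b[0]:b[2]]
    m=(g>150).astype(np.uint8); k,l,s,ce=cv2.connectedComponentsWithStats(m)
    for i in range(1,k):
        if s[i,4]>5: print(n,s[i],ce[i]+[b[0],b[1]])
    if n=='top':
        v,u=np.nonzero(m); W=onz(c,np.c_[u+b[0],v+b[1]],.0535)
        q=cv2.fitLine(W[:,:2].astype(np.float32),cv2.DIST_HUBER,0,1e-6,1e-6).ravel();print(q,'yaw',np.degrees(np.arctan2(-q[0],q[1])), W[:,:2].min(0),W[:,:2].max(0))
        n_=np.array([-q[1],q[0]]);print('offset of centre from bar line mm',(np.array([.4765,-.206])-q[2:])@n_*1e3)
# ball
P,u,v=cloud(d['top'],(218,160,232,174));k=P[:,2]>.066;print('ball',np.median(P[k],0),k.sum())
# dark mask
g=cv2.cvtColor(d['top']['color'],cv2.COLOR_RGB2GRAY)[155:200,205:235];m=(g<65).astype(np.uint8)
k,l,s,ce=cv2.connectedComponentsWithStats(m);print(s,ce+[205,155])
E
```

```text
[[258.02286887 242.57565489]] [[309.14133161 215.64667139]]
top [44  8  6  4 15] [316.8        214.46666667]
top [ 9 12 26  8 68] [291.38235294 220.51470588]
[ 0.21482114 -0.9766534   0.4680359  -0.16874163] yaw -167.59497 [ 0.45530816 -0.23643684] [ 0.48596657 -0.11903611]
offset of centre from bar line mm 0.2625995997458312
ball [0.61860901 0.04197068 0.07448436] 61
[[   0    0   30   45 1253]
 [   0    9   24   25   97]] [[219.6528332  177.20430966]
 [217.5257732  174.36082474]]
```

```bash
python3 -m pendant '0 -45 20 0 0 -8 1; 0 -90 40 0 0 -16 1; 5 -138 40 0 0 -24 1; 15 -186 40 0 0 -32 1; 25 -235 40 0 0 -40 1'; python3 -m pendant '11 -48 0 0 0 -8 1; 22 -96 0 0 0 -11 1; 33 -144 0 0 0 -11 1; 45 -192 0 0 0 -11 1; 57 -240 0 0 0 -11 1';  python3 -m pendant '11 -48 0 0 0 0 1; 24 -95 0 0 0 0 1; 37 -142 0 0 0 0 1; 50 -190 0 0 0 0 1; 64 -238 0 0 0 0 1'
```

```text
t: 0.6
tcp_pos: [0.3248, 0.3678, 0.296]
tcp_rot: [[-0.396, 0.918, 0.0], [0.918, 0.396, -0.0], [-0.0, 0.0, -1.0]]
contact_force: [0.3, 0.3, 0.5]
opening: 0.0851
t: 1.1
tcp_pos: [0.3818, 0.1277, 0.2961]
tcp_rot: [[-0.219, 0.976, 0.0], [0.976, 0.219, 0.0], [-0.0, 0.0, -1.0]]
contact_force: [1.0, -0.3, -0.2]
opening: 0.0851
t: 1.6
tcp_pos: [0.4459, -0.1105, 0.2961]
tcp_rot: [[-0.218, 0.976, 0.0], [0.976, 0.218, 0.0], [0.0, 0.0, -1.0]]
contact_force: [1.5, -0.0, 0.5]
opening: 0.0857
```

```bash
python3 -m pendant '15 -46 0 0 0 0 1; 30 -92 -10 0 0 0 1; 31 -95 -58 0 0 0 1; 31 -95 -106 0 0 0 1; 31 -95 -146 0 0 0 1'; python3 - <<'E'
from station import eyes
from h import *
import pickle
d={n:eyes.capture(n) for n in ['side','top']};pickle.dump(d,open('cap1.pkl','wb'))
crop(d['side'],(215,170,315,280),5,'pics/s1.png')
E
```

```text
t: 2.1
tcp_pos: [0.4759, -0.2037, 0.1475]
tcp_rot: [[-0.217, 0.976, -0.002], [0.976, 0.217, 0.001], [0.001, -0.002, -1.0]]
contact_force: [-0.6, 0.2, -0.4]
opening: 0.0854
```

View pics/s1.png

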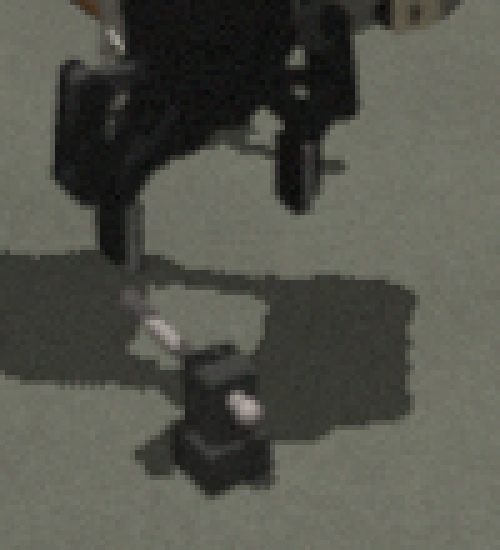

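The fingers straddle the key, with tips at about (239,222) and (275,212) on either side of the key at (259,245). I'll lower and close.

```bash
python3 -m pendant '0 0 -40 0 0 0 1; 0 0 -70 0 0 0 1; 0 0 -90 0 0 0 1; 0 0 -96 0 0 0 1; 0 0 -96 0 0 0 1'; python3 -m pendant '0 0 0 0 0 0 0; 0 0 0 0 0 0 0; 0 0 0 0 0 0 0; 0 0 0 0 0 0 0; 0 0 0 0 0 0 0';python3 -m pendant '0 0 0 0 0 0 0; 0 0 0 0 0 0 0; 0 0 0 0 0 0 0; 0 0 0 0 0 0 0; 0 0 0 0 0 0 0'
```

```text
t: 2.7
tcp_pos: [0.4777, -0.2035, 0.0551]
tcp_rot: [[-0.218, 0.976, 0.0], [0.976, 0.218, -0.0], [-0.0, 0.0, -1.0]]
contact_force: [0.2, 0.2, -0.3]
opening: 0.0854
t: 3.2
tcp_pos: [0.4778, -0.2038, 0.0553]
tcp_rot: [[-0.218, 0.976, 0.002], [0.976, 0.218, -0.001], [-0.001, 0.001, -1.0]]
contact_force: [-1.3, 0.6, 5.4]
opening: 0.0275
t: 3.7
tcp_pos: [0.4779, -0.2038, 0.0553]
tcp_rot: [[-0.218, 0.976, 0.001], [0.976, 0.218, -0.001], [-0.001, 0.001, -1.0]]
contact_force: [-0.7, 1.2, 6.9]
opening: 0.0274
```

```bash
python3 -m pendant '0 0 20 0 0 0 0; 0 0 60 0 0 0 0; 0 0 100 0 0 0 0; 5 25 135 0 0 0 0; 15 65 140 0 0 0 0'; python3 -m pendant '10 42 0 0 0 0 0; 20 84 0 0 0 1 0; 30 126 0 0 0 2.4 0; 40 165 0 0 0 2.4 0; 48 200 0 0 0 2.4 0';python3 -m pendant '8 30 0 0 0 0 0; 14 48 0 0 0 0 0; 15 52 0 0 0 0 0; 15 52 0 0 0 0 0; 15 52 0 0 0 0 0'; python3 - <<'E'
from station import eyes,status
from h import *
import pickle
d={n:eyes.capture(n) for n in ['side','top']};pickle.dump(d,open('cap2.pkl','wb'))
print(status.observe()['tcp_pos'])
crop(d['side'],(210,110,310,210),5,'pics/s2.png')
crop(d['top'],(150,130,250,230),5,'pics/t2.png')
E
```

```text
t: 4.2
tcp_pos: [0.4947, -0.1403, 0.1991]
tcp_rot: [[-0.215, 0.977, 0.008], [0.977, 0.215, -0.004], [-0.005, 0.007, -1.0]]
contact_force: [2.3, -0.3, -3.1]
opening: 0.0277
t: 4.7
tcp_pos: [0.5393, 0.0636, 0.1929]
tcp_rot: [[-0.259, 0.966, -0.002], [0.966, 0.259, 0.0], [0.001, -0.002, -1.0]]
contact_force: [0.8, -0.8, -4.2]
opening: 0.0273
t: 5.2
tcp_pos: [0.5543, 0.1128, 0.1934]
tcp_rot: [[-0.259, 0.966, -0.002], [0.966, 0.259, -0.001], [-0.0, -0.002, -1.0]]
contact_force: [0.6, 0.1, -4.7]
opening: 0.0276
[0.55463058 0.11246813 0.19386085]
```

View pics/s2.png

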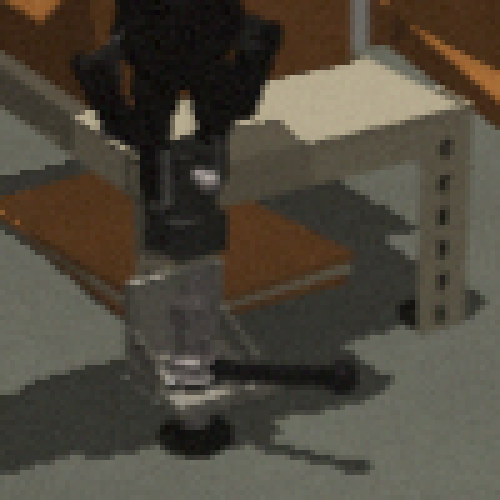

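View pics/t2.png

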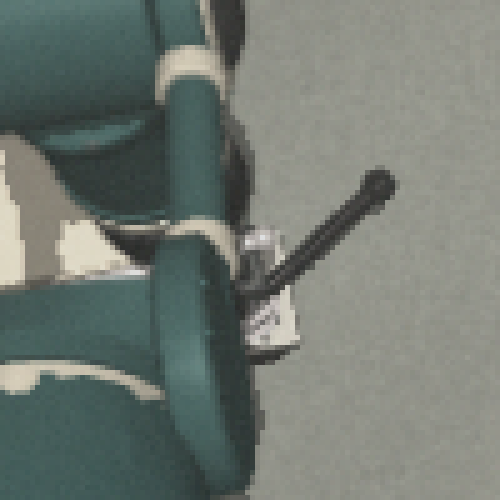

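```bash
python3 - <<'E'
import pickle
from h import *
d0=pickle.load(open('cap0.pkl','rb'));d=pickle.load(open('cap2.pkl','rb'))
def box(cx,cy,h,yaw,z):
    a=np.radians(yaw);R=np.array([[np.cos(a),-np.sin(a)],[np.sin(a),np.cos(a)]])
    C=np.array([[h,h],[-h,h],[-h,-h],[h,-h]])@R.T+[cx,cy];return np.c_[C,np.full(4,z)]
c=d['side']
for y in (.110,.1125):
  for z in (.140,.160):
    p=proj(c,box(.5546,y,.018,15,z));print('key',y,z,p[:,0].min(),p[:,0].max(),p[:,1].mean())
for z in (.08,.092): 
    p=proj(c,box(.557,.1158,.011,15,z));print('head',z,p[:,0].min(),p[:,0].max(),p[:,1].mean())
g=cv2.cvtColor(c['color'],cv2.COLOR_RGB2GRAY)
for r in range(153,163): print(r,g[r,234:262])
print('bottom');print(g[150:176,247])
g=cv2.cvtColor(d0['side']['color'],cv2.COLOR_RGB2GRAY)
for r in range(168,181): print(r,g[r,238:262])
E
```

```text
key 0.11 0.14 238.9331014518193 255.38587409398644 159.08724487041061
key 0.11 0.16 238.6746472147529 255.25398858415764 152.99981669304657
key 0.1125 0.14 238.69253922683237 255.11483086224635 158.77340752465398
key 0.1125 0.16 238.43275504744332 254.98108469454144 152.69432168789584
head 0.08 242.9753393336729 252.7582997182998 175.87667661170192
head 0.092 242.84081723373993 252.66863175324426 172.40972537094027
153 [59 60 59 58 52 34 20 24 29 33 38 40 34 34 35 40 35 29 31 31 27 44 64 63
 64 58 63 59]
154 [59 61 58 56 52 34 25 28 29 40 54 54 55 56 48 39 35 29 30 32 29 45 59 61
 64 65 62 64]
155 [61 64 58 59 51 34 24 26 26 21 32 37 39 30 30 29 30 31 32 30 30 44 64 61
 63 65 63 64]
156 [62 60 61 61 48 24 30 26 27 26 29 25 25 32 28 33 34 29 30 28 27 42 61 62
 62 64 60 62]
157 [58 61 61 58 49 30 26 24 19 28 28 30 28 29 30 31 31 30 29 29 28 46 60 59
 63 64 63 60]
158 [56 62 62 56 52 28 23 26 23 23 31 33 33 30 30 34 27 27 31 30 24 45 62 62
 58 58 63 60]
159 [60 57 59 58 49 35 31 29 25 32 33 28 29 31 30 34 34 29 30 29 33 43 65 62
 59 60 63 58]
160 [56 59 60 59 60 55 49 45 39 32 32 31 32 
[... 930 characters left out ...]
  69  78  77  70  67  69  66  65  60  66  70  67  60  73
 105 104  53  49  53  46]
175 [ 71  68  70  70  69  81  91  70  70  62  68  67  65  68  70  68  66  64
 105 131  81  53  51  47]
176 [ 84  67  70  71  72  77  83  65  67  65  68  63  71  72  64  66  63  65
  61  96 119  58  50  52]
177 [128  76  67  72  69  68  68  61  58  68  72  68  74  79  61  60  63  70
  63  79 100  98  60  48]
178 [145 105  69  69  67  73  70  60  53  62  72  58  47  61  75  82 100  92
  66  65  94 123  94  51]
179 [ 91 127  79  70  67  76  94  80  65  58  62  58  55  66  87 119 147 128
  77  64  61 101 130  86]
180 [ 81 115 126  84  85 106 125 106  64  71  61  67  68  78  94 111 140 141
 118  89  72  76 120 128]
```

```bash
python3 -m pendant '2 5 0 0 0 0 0; 2 5 -15 0 0 0 0; 2 5 -28 0 0 0 0; 2 5 -36 0 0 0 0; 2 5 -36 0 0 0 0'; python3 - <<'E'
from station import eyes,status
from h import *
import pickle
d={n:eyes.capture(n) for n in ['side']};pickle.dump(d,open('cap3.pkl','wb'))
print(status.observe()['tcp_pos'])
crop(d['side'],(220,135,280,195),10,'pics/s3.png')
E
```

```text
t: 5.8
tcp_pos: [0.5551, 0.1182, 0.1553]
tcp_rot: [[-0.259, 0.966, -0.005], [0.966, 0.259, -0.001], [0.0, -0.005, -1.0]]
contact_force: [0.4, -0.7, -4.9]
opening: 0.0275
[0.55595552 0.11834046 0.15652237]
```

View pics/s3.png

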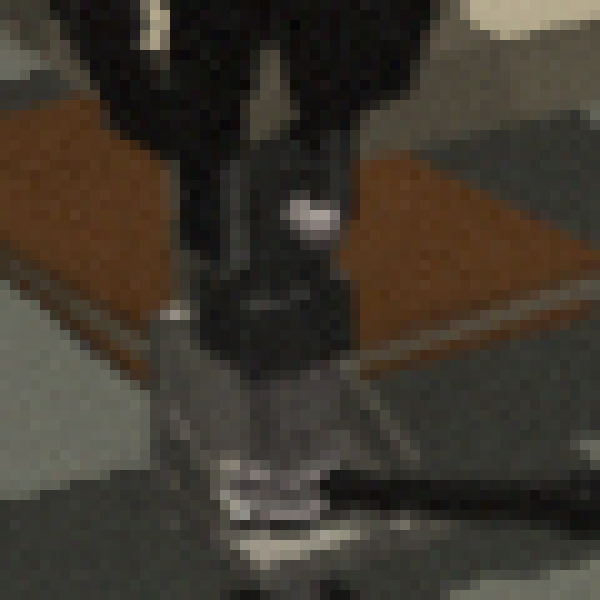

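```bash
python3 - <<'E'
import pickle
from h import *
d0=pickle.load(open('cap0.pkl','rb'));d=pickle.load(open('cap3.pkl','rb'))
print(proj(d['side'],[[.557,.1158,.055],[.557,.1158,.085],[.557,.1158,.1]]))
ims=[]
for c in (d0['side'],d['side']):
    im=cv2.cvtColor(c['color'],cv2.COLOR_RGB2BGR)[160:195,232:267].astype(float)
    im=np.clip((im-25)*1.9,0,255).astype(np.uint8)
    ims.append(cv2.resize(im,None,fx=11,fy=11,interpolation=cv2.INTER_CUBIC))
cv2.imwrite('pics/c3.png',np.hstack(ims))
E
```

```text
[[248.08771315 182.98560308]
 [247.80962299 174.4233943 ]
 [247.66886834 170.06824204]]
```

View pics/c3.png

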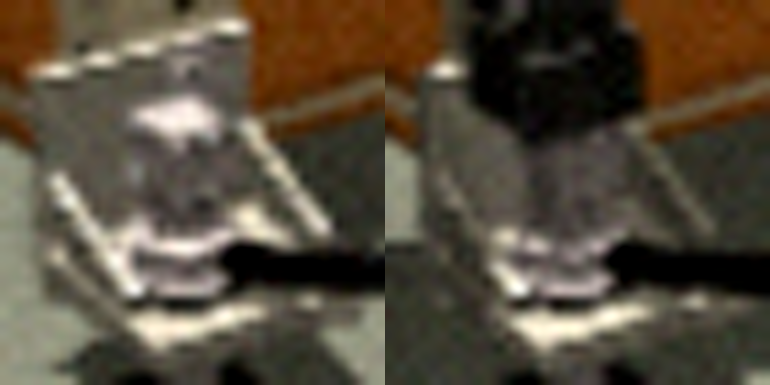

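```bash
python3 -m pendant '1 0 0 0 0 0 0; 1 0 -3 0 0 0 0; 1 0 -5 0 0 0 0; 1 0 -7 0 0 0 0; 1 0 -7 0 0 0 0'; python3 -m pendant '0 0 -2 0 0 0 0; 0 0 -4 0 0 0 0; 0 0 -4 0 0 0 0'
```

```text
t: 6.35
tcp_pos: [0.5579, 0.1186, 0.151]
tcp_rot: [[-0.259, 0.966, -0.001], [0.966, 0.259, -0.0], [0.0, -0.001, -1.0]]
contact_force: [0.3, 0.0, -4.2]
opening: 0.0272
t: 6.65
tcp_pos: [0.5578, 0.1185, 0.1468]
tcp_rot: [[-0.259, 0.966, -0.001], [0.966, 0.259, -0.0], [0.0, -0.001, -1.0]]
contact_force: [-0.2, 0.5, -3.7]
opening: 0.0274
```

```bash
python3 -m pendant '0 0 -3 0 0 0 0; 0 0 -5 0 0 0 0; 0 0 -7 0 0 0 0; 0 0 -7 0 0 0 0'; python3 -m pendant '0 0 -2 0 0 0 0; 0 0 -4 0 0 0 0; 0 0 -4 0 0 0 0'; python3 - <<'E'
from station import eyes,status
from h import *
import pickle
d={n:eyes.capture(n) for n in ['side']};pickle.dump(d,open('cap4.pkl','wb'))
s=status.observe();print(s['tcp_pos'],s['contact_force'])
crop(d['side'],(220,135,280,195),10,'pics/s4.png')
E
```

```text
t: 7.05
tcp_pos: [0.5579, 0.1186, 0.1398]
tcp_rot: [[-0.259, 0.966, -0.001], [0.966, 0.259, -0.0], [0.0, -0.001, -1.0]]
contact_force: [0.6, -0.1, -3.9]
opening: 0.0274
t: 7.35
tcp_pos: [0.558, 0.1186, 0.1359]
tcp_rot: [[-0.259, 0.966, -0.0], [0.966, 0.259, 0.0], [0.0, -0.0, -1.0]]
contact_force: [-0.5, 0.5, -4.9]
opening: 0.0274
[0.5580301  0.11858784 0.13599517] [-0.43109203  0.41364986 -4.46976628]
```

View pics/s4.png

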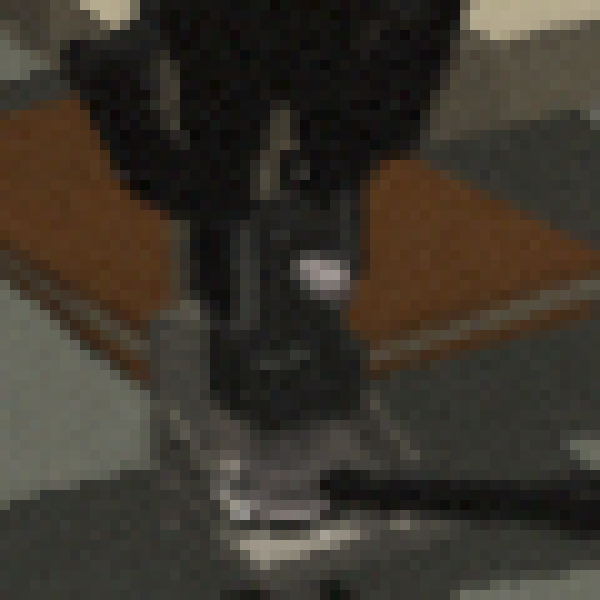

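The key slides down over the head without contact force; the block's lower edge is at about (248,176). About 2 mm of travel is left.

```bash
python3 -m pendant '0 0 -1 0 0 0 0; 0 0 -2 0 0 0 0; 0 0 -2 0 0 0 0'; python3 -m pendant '0 0 -0.5 0 0 0 0; 0 0 -1 0 0 0 0; 0 0 -1 0 0 0 0'
```

```text
t: 7.7
tcp_pos: [0.5581, 0.1186, 0.1341]
tcp_rot: [[-0.259, 0.966, -0.0], [0.966, 0.259, -0.0], [0.0, -0.0, -1.0]]
contact_force: [-1.8, -0.5, -4.7]
opening: 0.0271
t: 8.0
tcp_pos: [0.5581, 0.1186, 0.1333]
tcp_rot: [[-0.259, 0.966, -0.0], [0.966, 0.259, -0.0], [-0.0, -0.0, -1.0]]
contact_force: [-1.6, -0.4, -1.9]
opening: 0.0271
```

```bash
python3 -m pendant '0 0 -0.5 0 0 0 0; 0 0 -0.7 0 0 0 0; 0 0 -0.7 0 0 0 0'; python3 -m pendant '0 0 0 0 0 0 0.7; 0 0 0 0 0 0 0.8; 0 0 0 0 0 0 0.8; 0 0 0 0 0 0 0.8; 0 0 0 0 0 0 0.8';  python3 -m pendant '0 0 20 0 0 0 0.8; 0 0 60 0 0 0 0.8; 0 0 100 0 0 0 0.8; 0 0 140 0 0 0 0.8; 0 0 150 0 0 0 0.8'; python3 - <<'E'
from station import eyes,status
from h import *
import pickle
d={n:eyes.capture(n) for n in ['side']};pickle.dump(d,open('cap5.pkl','wb'))
crop(d['side'],(220,135,280,195),10,'pics/s5.png')
E
```

```text
t: 8.3
tcp_pos: [0.5581, 0.1186, 0.1333]
tcp_rot: [[-0.259, 0.966, -0.0], [0.966, 0.259, -0.0], [-0.0, -0.0, -1.0]]
contact_force: [-5.7, -0.0, 5.2]
opening: 0.0271
t: 8.8
tcp_pos: [0.5584, 0.1187, 0.1326]
tcp_rot: [[-0.259, 0.966, 0.001], [0.966, 0.259, 0.0], [-0.0, 0.001, -1.0]]
contact_force: [0.3, -0.3, -0.0]
opening: 0.0682
t: 9.3
tcp_pos: [0.5609, 0.1191, 0.2888]
tcp_rot: [[-0.259, 0.966, 0.01], [0.966, 0.259, 0.002], [-0.001, 0.01, -1.0]]
contact_force: [1.0, -0.1, 0.8]
opening: 0.0685
```

View pics/s5.png

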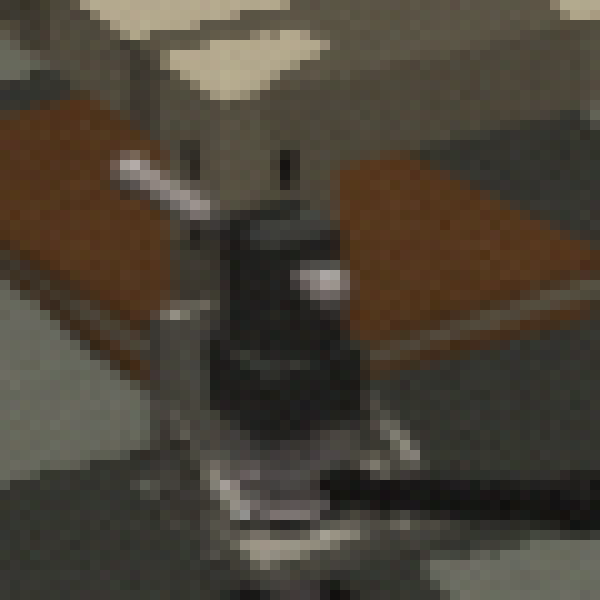

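```bash
python3 - <<'E'
import pickle
from h import *
d=pickle.load(open('cap5.pkl','rb'));c=d['side']
a=np.radians(11.2);R=np.array([[np.cos(a),-np.sin(a)],[np.sin(a),np.cos(a)]])
for uv in ([231.8,151],[232.3,151.6],[251.8,163.0]):
    p=onz(c,[uv],.128)[0];print(p,(p[:2]-[.557,.116])@R)
# shank top corner heights
P,u,v=cloud(c,(244,155,253,159));print(np.median(P,0),P[:,2])
E
```

```text
[0.53608512 0.2150364  0.128     ] [-0.00128028  0.10121265]
[0.53620962 0.20963372 0.128     ] [-0.00220755  0.09588868]
[0.56671348 0.10257465 0.128     ] [ 0.00692082 -0.01505635]
[0.56213298 0.11795296 0.14422245] [0.13041727 0.12925645 0.1294603  0.12951497 0.14439534 0.14545547
 0.14402958 0.12457948 0.12485034 0.14444642 0.145167   0.14523133
 0.14461401 0.14418117 0.14557999 0.14368235 0.14480463 0.12041687
 0.14492656 0.14397094 0.14350008 0.14532928 0.14597842 0.14505691
 0.14474285 0.14532997 0.14238203 0.14289202 0.14426373 0.14448846
 0.14465358 0.14371147 0.14518311 0.14351322 0.1418554  0.14134319]
```

The key top is at z ≈ 0.144 (0.143 expected). The bar end is at about (-2, 96) mm in the rack frame, so the key is seated with its arm in front of the post. Now the lever.

```bash
python3 -m pendant '18 -12 0 0 0 8 0; 36 -24 0 0 0 16 0; 54 -36 0 0 0 24 0; 72 -48 0 0 0 32 0; 89 -60 0 0 0 40 0'; python3 -m pendant '0 0 0 0 0 8 0; 0 0 0 0 0 16 0; 0 0 0 0 0 24 0; 0 0 0 0 0 32 0; 0 0 0 0 0 40 0';python3 -m pendant '0 0 0 0 0 8 0; 0 0 0 0 0 16 0; 0 0 0 0 0 24 0; 0 0 0 0 0 32 0; 0 0 0 0 0 41 0; ' ; python3 - <<'E'
from station import eyes,status
from h import *
import pickle
d={n:eyes.capture(n) for n in ['side','top']};pickle.dump(d,open('cap6.pkl','wb'))
s=status.observe();R=s['tcp_rot'];print(s['joint_positions'],s['tcp_pos'],np.degrees(np.arctan2(R[1,1],R[0,1])))
a=d['top'];im=cv2.cvtColor(np.hstack([d['side']['color'][100:220,190:310],d['top']['color'][120:240,150:270]]),cv2.COLOR_RGB2BGR)
cv2.imwrite('pics/s6.png',cv2.resize(im,None,fx=3.3,fy=3.3))
E
```

```text
t: 9.85
tcp_pos: [0.647, 0.0581, 0.2801]
tcp_rot: [[-0.822, 0.569, -0.003], [0.569, 0.822, -0.0], [0.003, -0.002, -1.0]]
contact_force: [1.3, -0.2, -0.7]
opening: -0.0001
t: 10.35
tcp_pos: [0.6463, 0.0585, 0.28]
tcp_rot: [[-0.996, -0.093, -0.003], [-0.093, 0.996, -0.0], [0.003, 0.0, -1.0]]
contact_force: [0.1, -0.8, -0.7]
opening: 0.0001
t: 10.85
tcp_pos: [0.6463, 0.0586, 0.28]
tcp_rot: [[-0.696, -0.719, -0.003], [-0.719, 0.696, -0.0], [0.002, 0.002, -1.0]]
contact_force: [-0.2, 0.8, -0.3]
opening: 0.0002
[ 2.97594798e+00  1.16763841e+01  9.35725225e+01 -5.02579132e-04
  7.49339985e+01 -1.32635879e+02] [0.64632037 0.05853105 0.28023792] 135.61181342182232
```

View pics/s6.png

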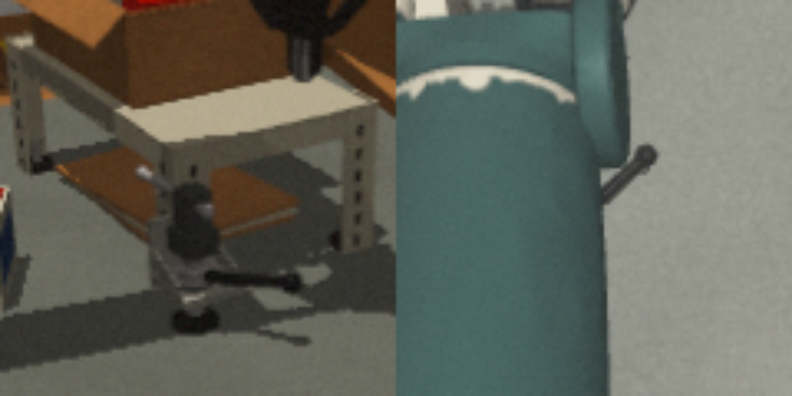

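Key stands upright at (192,215) in the left pane and the lever is unmoved. Lowering beside the ball.

```bash
python3 -m pendant '0 0 -40 0 0 0 0; 0 0 -80 0 0 0 0; 0 0 -120 0 0 0 0; 0 0 -145 0 0 0 0; 0 0 -155 0 0 0 0'; python3 -m pendant '0 0 -20 0 0 0 0; 0 0 -35 0 0 0 0; 0 0 -39 0 0 0 0; 0 0 -39 0 0 0 0'; python3 - <<'E'
from station import eyes,status
from h import *
import pickle
d={n:eyes.capture(n) for n in ['side']};pickle.dump(d,open('cap7.pkl','wb'))
crop(d['side'],(220,130,320,220),6,'pics/s7.png')
# plan
S=np.array([.557,.116])
for f in range(-44,-170,-6):
    a=np.radians(f+11.31);p=S+.1071*np.array([np.cos(a),np.sin(a)]);print(f,(p*1000).round(1))
E
```

```text
t: 11.45
tcp_pos: [0.6437, 0.0584, 0.1223]
tcp_rot: [[-0.702, -0.712, -0.008], [-0.712, 0.702, -0.0], [0.006, 0.006, -1.0]]
contact_force: [-0.4, 0.7, -0.1]
opening: 0.0001
t: 11.85
tcp_pos: [0.6468, 0.0586, 0.0881]
tcp_rot: [[-0.7, -0.714, -0.001], [-0.714, 0.7, -0.0], [0.001, 0.001, -1.0]]
contact_force: [0.6, -0.2, -0.3]
opening: -0.0001
-44 [647.1  58.2]
-50 [640.6  49.1]
-56 [633.1  40.7]
-62 [624.8  33.1]
-68 [615.8  26.5]
-74 [606.1  20.8]
-80 [595.9  16.2]
-86 [585.3  12.7]
-92 [574.3  10.3]
-98 [563.2   9.1]
-104 [552.   9.]
-110 [540.8  10.1]
-116 [529.8  12.4]
-122 [519.2  15.8]
-128 [508.9  20.3]
-134 [499.2  25.9]
-140 [490.1  32.4]
-146 [481.7  39.9]
-152 [474.1  48.2]
-158 [467.5  57.2]
-164 [461.8  66.9]
```

View pics/s7.png

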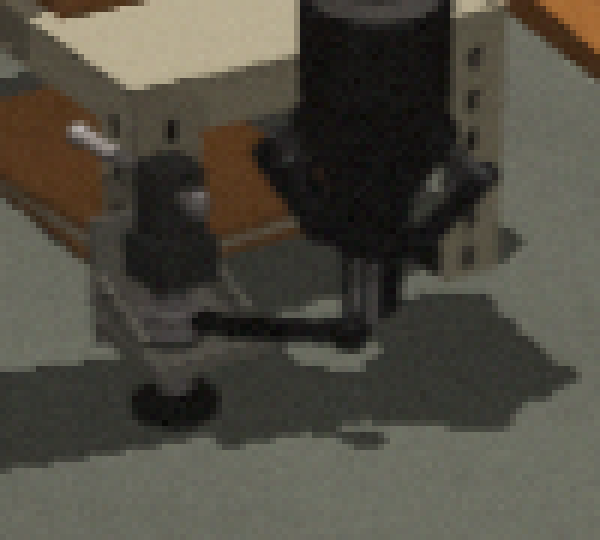

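Fingers stand just behind the ball at about (281,182). Now swing clockwise.

```bash
python3 -m pendant '-3.2 -4.6 -1 0 0 -3 0; -6.5 -9.1 -1 0 0 -6 0; -10.2 -13.5 -1 0 0 -9 0; -14 -17.5 -1 0 0 -12 0'; python3 -m pendant '-4 -3.9 0 0 0 -3 0; -8.3 -7.6 0 0 0 -6 0; -12.7 -11 0 0 0 -9 0; -17.3 -14.2 0 0 0 -12 0'; python3 -m pendant '-4.8 -3 0 0 0 -3 0; -9.7 -5.7 0 0 0 -6 0; -14.7 -8.1 0 0 0 -9 0; -19.9 -10.3 0 0 0 -12 0'
```

```text
t: 12.3
tcp_pos: [0.6345, 0.0413, 0.0895]
tcp_rot: [[-0.834, -0.551, 0.004], [-0.551, 0.834, 0.001], [-0.003, -0.002, -1.0]]
contact_force: [0.9, 1.2, -0.6]
opening: -0.0003
t: 12.7
tcp_pos: [0.6179, 0.0273, 0.0898]
tcp_rot: [[-0.931, -0.365, 0.005], [-0.365, 0.931, 0.001], [-0.005, -0.001, -1.0]]
contact_force: [1.7, 2.9, -2.1]
opening: 0.0003
t: 13.1
tcp_pos: [0.5981, 0.0169, 0.0896]
tcp_rot: [[-0.986, -0.164, 0.006], [-0.164, 0.986, 0.001], [-0.006, -0.0, -1.0]]
contact_force: [2.8, 1.3, -2.2]
opening: 0.0001
```

```bash
python3 -m pendant '-5.3 -1.9 -2 0 0 -3 0; -10.6 -3.5 -2 0 0 -6 0; -16 -4.8 -2 0 0 -9 0; -21.6 -5.9 -2 0 0 -12 0'; python3 -m pendant '-5.5 -0.8 0 0 0 -3 0; -11.1 -1.2 0 0 0 -6 0; -11.1 -1.2 0 0 0 -6 0'; python3 - <<'E'
from station import eyes,status
from h import *
import pickle
d={n:eyes.capture(n) for n in ['side','top']};pickle.dump(d,open('cap8.pkl','wb'))
s=status.observe();print(s['contact_force'],s['tcp_pos'])
crop(d['side'],(210,130,310,220),6,'pics/s8.png')
E
```

```text
t: 13.5
tcp_pos: [0.5772, 0.0106, 0.0883]
tcp_rot: [[-0.999, 0.045, 0.007], [0.045, 0.999, -0.0], [-0.007, 0.0, -1.0]]
contact_force: [2.9, 0.7, -0.2]
opening: 0.0001
t: 13.8
tcp_pos: [0.5655, 0.0092, 0.088]
tcp_rot: [[-0.989, 0.147, 0.006], [0.147, 0.989, -0.0], [-0.006, 0.0, -1.0]]
contact_force: [3.0, -1.0, 0.1]
opening: 0.0
[ 2.89575037 -1.39984417  2.33408792] [0.56543444 0.00924965 0.08765125]
```

View pics/s8.png

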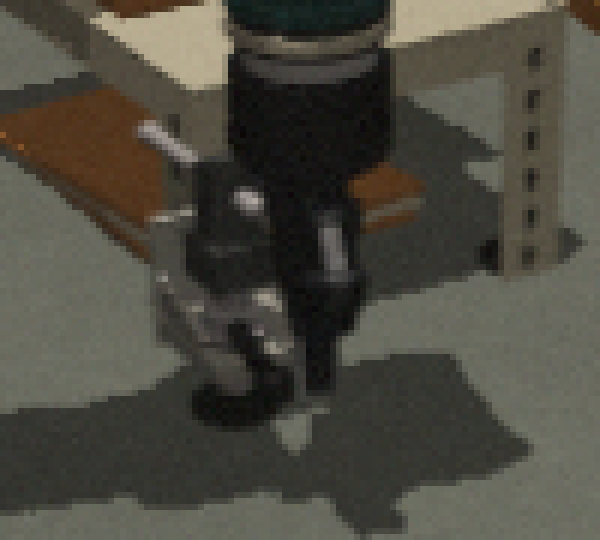

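```bash
python3 -m pendant '-5.6 -0.1 0 0 0 -3 0; -11.2 -0.1 0 0 0 -6 0; -16.8 0.3 0 0 0 -9 0; -22.4 1 0 0 0 -12 0; -22.4 1 0 0 0 -12 0';  python3 -m pendant '-5.6 1 0 0 0 -3 0; -11 2.3 0 0 0 -6 0; -16.3 3.9 0 0 0 -9 0; -21.6 5.7 0 0 0 -12 0; -21.6 5.7 0 0 0 -12 0'; python3 -c "
from station import status
s=status.observe();print(s['contact_force'],s['moment'],s['tcp_pos'])"
```

```text
t: 14.4
tcp_pos: [0.5431, 0.0101, 0.0875]
tcp_rot: [[-0.937, 0.348, 0.005], [0.348, 0.937, -0.001], [-0.005, 0.001, -1.0]]
contact_force: [4.4, -2.0, 3.2]
opening: -0.0002
t: 14.9
tcp_pos: [0.5216, 0.0154, 0.0873]
tcp_rot: [[-0.845, 0.535, 0.005], [0.535, 0.845, -0.002], [-0.005, 0.001, -1.0]]
contact_force: [4.2, -4.0, 3.6]
opening: -0.0001
[ 4.16956672 -3.99799477  3.62123191] [-0.71071249 -0.61722577  0.02453791] [0.52159695 0.01543553 0.08731907]
```

```bash
python3 -m pendant '-5.2 2.1 0 0 0 -3 0; -10.3 4.5 0 0 0 -6 0; -15.2 7.2 0 0 0 -9 0; -20 10.1 0 0 0 -12 0; -20 10.1 0 0 0 -12 0'; python3 - <<'E'
from station import eyes,status
from h import *
import pickle
s=status.observe();R=s['tcp_rot'];a=np.arctan2(R[1,1],R[0,1])-np.pi;print(s['contact_force'],np.degrees(a),s['contact_force'][:2]@[-np.sin(a),np.cos(a)]*.105)
d={n:eyes.capture(n) for n in ['side','top']};pickle.dump(d,open('cap9.pkl','wb'))
im=cv2.cvtColor(np.hstack([d['side']['color'][120:220,200:300],d['top']['color'][120:220,150:250]]),cv2.COLOR_RGB2BGR)
cv2.imwrite('pics/s9.png',cv2.resize(im,None,fx=4,fy=4))
E
```

```text
t: 15.4
tcp_pos: [0.5018, 0.0251, 0.0874]
tcp_rot: [[-0.716, 0.698, 0.005], [0.698, 0.716, -0.003], [-0.006, 0.002, -1.0]]
contact_force: [4.2, -6.9, 3.6]
opening: 0.0001
[ 4.20639261 -6.90014978  3.62569425] -134.30013082732458 0.8221142240740955
```

View pics/s9.png

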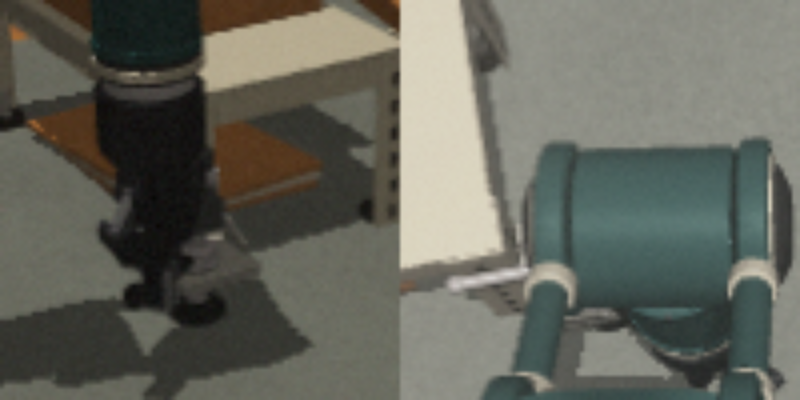

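0.82 N m now, and the bar lies along the post front (top pane, around (487,277)). A little more.

```bash
python3 -m pendant '-3.1 2.1 0 0 0 -2 0; -6.1 4.3 0 0 0 -4 0; -9.1 6.5 0 0 0 -6 0; -11.2 8.3 0 0 0 -7.5 0; -11.2 8.3 0 0 0 -7.5 0'; python3 - <<'E'
from station import eyes,status
from h import *
s=status.observe();R=s['tcp_rot'];a=np.arctan2(R[1,1],R[0,1])-np.pi;print(s['contact_force'],np.degrees(a),s['contact_force'][:2]@[-np.sin(a),np.cos(a)]*.105)
E
```

```text
t: 16.0
tcp_pos: [0.4908, 0.0328, 0.0874]
tcp_rot: [[-0.619, 0.785, 0.005], [0.785, 0.619, -0.003], [-0.006, 0.002, -1.0]]
contact_force: [4.9, -9.1, 4.5]
opening: 0.0
[ 4.93975291 -9.06163261  4.49416947] -141.75001495053974 1.0683146356277955
```

1.07 N m, within the window. Backing off counter-clockwise and lifting away.

```bash
python3 -m pendant '3 -4 0 0 0 0 0; 9 -12 0 0 0 0 0; 16 -22 0 0 0 0 0; 22 -30 0 0 0 0 0; 22 -30 0 0 0 0 0'; python3 -m pendant '0 0 40 0 0 0 0; 0 0 80 0 0 0 0; 0 0 120 0 0 0 0; 0 -30 150 0 0 0 0; -20 -70 160 0 0 0 0'; python3 -m pendant '-15 -45 0 0 0 0 0; -30 -90 0 0 0 0 0; -45 -135 0 0 0 0 0; -60 -180 0 0 0 0 0; -60 -180 0 0 0 0 0';  python3 - <<'E'
from station import eyes,status
from h import *
import pickle
d={n:eyes.capture(n) for n in ['side','top']};pickle.dump(d,open('cap10.pkl','wb'))
im=cv2.cvtColor(np.hstack([d['side']['color'][120:220,200:300],d['top']['color'][120:220,150:250]]),cv2.COLOR_RGB2BGR)
cv2.imwrite('pics/s10.png',cv2.resize(im,None,fx=4,fy=4,interpolation=cv2.INTER_NEAREST))
cv2.imwrite('pics/t10.png',cv2.cvtColor(d['top']['color'],cv2.COLOR_RGB2BGR))
c=d['top'];b=(150,150,230,215);
P,u,v=cloud(c,(175,165,215,210));k=(abs(P[:,2]-.144)<.004);print('shank top',P[k].mean(0),k.sum(),cv2.minAreaRect((P[k][:,:2]*1000).astype(np.float32)))
k=(P[:,2]>.120)&(P[:,2]<.136);print('bar',P[k].mean(0),P[k].min(0),P[k].max(0),k.sum())
E
```

```text
t: 16.5
tcp_pos: [0.5109, 0.0035, 0.0854]
tcp_rot: [[-0.616, 0.788, -0.0], [0.788, 0.616, -0.0], [0.0, -0.0, -1.0]]
contact_force: [-0.7, 0.5, 0.5]
opening: -0.0002
t: 17.0
tcp_pos: [0.4935, -0.0654, 0.2503]
tcp_rot: [[-0.62, 0.785, 0.008], [0.785, 0.62, -0.001], [-0.006, 0.006, -1.0]]
contact_force: [0.7, -0.7, 1.2]
opening: -0.0
t: 17.5
tcp_pos: [0.428, -0.2499, 0.2455]
tcp_rot: [[-0.612, 0.791, -0.001], [0.791, 0.612, -0.002], [-0.001, -0.002, -1.0]]
contact_force: [0.5, 2.0, 0.7]
opening: -0.0005
shank top [0.55675411 0.11968849 0.14334875] 95 ((558.8746948242188, 134.63128662109375), (70.8399658203125, 31.15650177001953), 79.78790283203125)
bar [0.55464774 0.13412997 0.13051441] [0.54088149 0.08551771 0.1201135 ] [0.59324767 0.16960661 0.13560506] 101
```

View pics/s10.png

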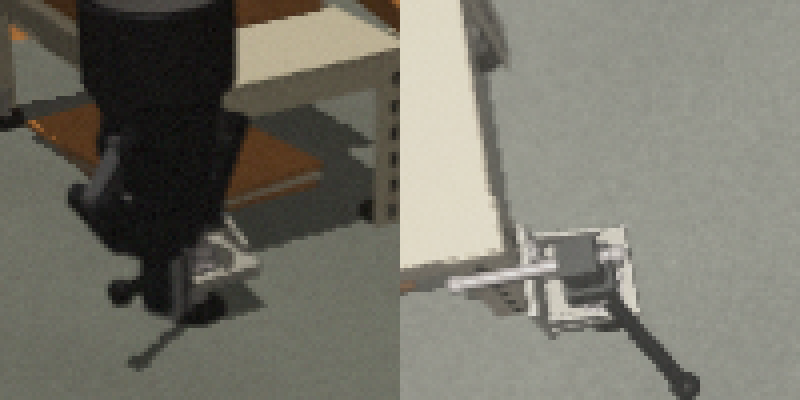

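View pics/t10.png

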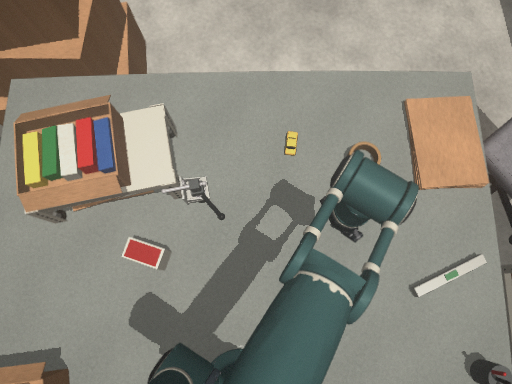

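```bash
python3 - <<'E'
import pickle
from h import *
d=pickle.load(open('cap10.pkl','rb'));c=d['top']
p=onz(c,[[221,216]],.07)[0];e=p[:2]-[.557,.116];print('ball',p,np.hypot(*e),np.degrees(np.arctan2(e[1],e[0])))
g=cv2.cvtColor(c['color'],cv2.COLOR_RGB2GRAY)[180:200,160:187];hs=cv2.cvtColor(c['color'],cv2.COLOR_RGB2HSV)[180:200,160:187,1]
m=((g>165)&(hs<30)).astype(np.uint8)
m[:,:0]=0
k,l,s,ce=cv2.connectedComponentsWithStats(m);print(s,ce+[160,180])
i=1+np.argmax(s[1:,4]);v,u=np.nonzero(l==i);W=onz(c,np.c_[u+160,v+180],.132)
q=cv2.fitLine(W[:,:2].astype(np.float32),cv2.DIST_HUBER,0,1e-6,1e-6).ravel();print('bar yaw',np.degrees(np.arctan2(-q[0]*np.sign(q[1]),abs(q[1]))))
a=np.radians(11.2);R=np.array([[np.cos(a),-np.sin(a)],[np.sin(a),np.cos(a)]])
L=W[np.argmax(W[:,1])];print('bar tip',L,(L[:2]-[.557,.116])@R)
P,u,v=cloud(c,(187,173,202,192));k=abs(P[:,2]-.143)<.005;print('top face',np.median(P[k],0),P[k,2].std(),k.sum(),[np.linalg.lstsq(np.c_[P[k,:2],np.ones(k.sum())],P[k,2],rcond=None)[0]])
E
```

```text
ball [0.47846381 0.04731593 0.07      ] 0.10433328724612184 -138.8285811581399
[[  0   0  27  20 386]
 [  0   0  15   5  49]
 [  2   0  25  13  85]
 [ 26   2   1   2   2]
 [ 21  10   3   9  17]
 [ 26  11   1   1   1]] [[172.90414508 190.83419689]
 [166.         181.30612245]
 [175.21176471 187.41176471]
 [186.         182.5       ]
 [182.         194.        ]
 [186.         191.        ]]
bar yaw 13.775171
bar tip [0.54238625 0.20469912 0.132     ] [0.00289299 0.08984835]
top face [0.55533226 0.11485806 0.14278041] 0.002196655042353744 101 [array([0.01620649, 0.0336998 , 0.12976802])]
```

```bash
python3 -c "
from station import hand_in,status
s=status.observe();print(s['t'],s['contact_force']);print(hand_in())"
```

```text
17.6 [ 0.02070591  0.10930143 -0.18240004]
the job is handed in; nothing more can be done
None
```

I seated the square key on the screw's head, locked the jam nut at about 1.07 N m by the wrist force, and handed the job in at 17.6 s. No verdict was reported.

- **Key:** I let go of it with its long arm in front of the post. After the swing its top was at z ≈ 0.143 m, which is where it should be when fully down, and it stood upright to within about 2 degrees. The bar tip was at about x +3, y +90 mm in the rack frame.
- **Nut:** I pushed the lever's ball clockwise through about 88 degrees with the closed fingers. The last reading before backing off was 1.07 N m, above the 0.9 aimed for and below the 1.5 limit. After I backed off, the lever pointed at about -139 degrees in the world frame, within 3 degrees of where the push ended.
- **Other items:** In the final top picture the toy car and toy box look unmoved. The tape roll was partly hidden by the arm, but I never went near it.
- **Not fully settled:** I could not see the screw's turn directly, because the key covers its head. I inferred it is only a few degrees from the bar's position. The bar's measured angle, about 13.8 degrees, disagrees with its tip position; that fit is weak, because part of the rack was probably in the mask.

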